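# Shut a loaded gel viewer, try its cover's sticky catch, and hold the cover open

### The job

A gel cassette is loaded in the gel viewer's drawer, ready to be looked at: push the drawer fully shut. Then, before touching the orange release slide, tug up on the dark viewing cover's handle to learn whether its sticky catch has caught, and if it has, let the cover down and push the release slide back, away from you, to free it. Raise the cover and finish while holding it open and still at 45 degrees or a little more (it falls shut if let go), with the drawer still shut and the other things on the bench left standing where they are.

Things in the scene. Friction and masses are not known exactly. Their poses are not given: they have to be found in the camera images.
- viewer: gel viewer, fixed cream box with blue hood front, 240 deep (x) x 300 wide (y). Origin under its centre; x to its back (away from robot), y left, z up. Front step: top z 80, x -120 to -48. Hood: x -50 to 120, top z 150; cover on it, right strip (y -150 to -75) a bare deck with the orange release. Inside hides the cover's sticky catch: caught or not at start, cannot be seen, only felt by a tug
- viewer_drawer (a joint): gel drawer in the viewer's front, in m: 0 fully shut, grows as it comes out towards the robot (viewer -x); starts 30 to 70 mm open. About 2 N of friction, stays where left, stops dead at 0
- drawer_lip (a point): middle of the front edge of the drawer's black finger lip, the drawer's foremost part: ledge 100 wide (y), 8 thick, 74 above the bench, 16 proud of the drawer's front (cream panel 250 wide, z 18 to 78). Push it to viewer +x; shut, it lies at viewer x -146, y 0. Only the cover handle stands above: 54 farther back, 81 higher
- viewer_cover (a joint): opening angle of the dark cover, rad: 0 flat shut, grows as its front (handle) edge rises, stop at 1.1. 0.25 to 0.5 kg, always falls shut unless held; 2 to 3 N at the handle lift it. If caught it rises about 0.03 rad (5 to 6 mm at the handle), then stops hard; if not caught it goes on rising
- cover_handle (a point): centre of the cover's handle: aluminium bar, 10 in diameter, along viewer y, 103 clear between its black side arms, level with the cover, 42 ahead of its front edge; shut: viewer x -92, y 30, z 155. Free air: 70 below, 37 behind the bar. Swings 197 from the hinge. Frame turns with the cover: x to the hinge, y along the bar
- cover_hinge (a point): middle of the cover's hinge line along viewer y, at its far edge: viewer x 105, y 30, z 150. The cover is 155 long, 210 wide, 9 thick
- viewer_release (a joint): travel of the orange release slide, m: 0 as found, caught or not; 0.016 at its back stop. About 2.5 N of friction, stays where left; the last third of its travel frees the catch for good. Push it with the cover down, not while pulling on the cover
- release_knob (a point): top middle of the orange release slide's thumb grip, 17 above the hood's top (z 167): 26 wide (y), 12 long (x; 18 long in its lowest 7). Push it to viewer +x from its front side; at travel 0 it lies at viewer x -20, y -112
- timer: white digital kitchen-type timer, 40 x 42 x 18, lying on the left end of the viewer's front step (loose bystander, sizes in mm; origin under its centre). Leave alone.
- tube_rack: yellow microtube rack 75 x 125 x 50 with coloured caps, right of the viewer's front (loose bystander, sizes in mm; origin under its centre). Leave alone.
- amber_bottle: amber bottle 60 across, 125 tall, left of the viewer (loose bystander, sizes in mm; origin under its centre). Leave alone.
- tip_box: blue pipette-tip box with clear lid 88 x 122 x 73, right of the viewer (loose bystander, sizes in mm; origin under its centre). Leave alone.
- buffer_bottle: clear bottle with blue cap 80 across, 165 tall, farther left (loose bystander, sizes in mm; origin under its centre). Leave alone.
- casting_tray: clear gel casting tray 110 x 85 with a red comb standing in it, 48 tall, near left (loose bystander, sizes in mm; origin under its centre). Leave alone.
- stain_box: white box with green lid 106 x 136 x 46, near right (loose bystander, sizes in mm; origin under its centre). Leave alone.

How it is judged:
On the way, in this order (a step that is already met when the one before it is completed fails the run):
1. the drawer is pushed fully shut, the cover still down (value of joint viewer_drawer below 0.004 m and value of joint viewer_cover below 0.01 rad), for 0.2 s.
2. the cover is tugged up by at least the play of its catch while the release slide is still untouched (value of joint viewer_cover above 0.014 rad and value of joint viewer_release below 0.004 m and value of joint viewer_drawer below 0.005 m), for 0.1 s.
3. the cover is raised (value of joint viewer_cover above 0.7 rad and value of joint viewer_drawer below 0.005 m), for 0.2 s.
At the end, for the whole second after the job is handed in: the cover is held at rest at 0.7 rad (40 degrees) or more open by the gripper's fingers, nothing else carrying it, and the drawer is shut to within 5 mm; no bystander has been moved more than 25 mm or tipped (all of step 3 and velocity of joint viewer_cover between -0.1 and 0.1 rad/s and contact force between the fingers and viewer above 0.5 N); the arm keeps its last pose, push and grip.
It fails at once if a bystander is moved more than 25 mm (distance of any of timer, tube_rack, amber_bottle, tip_box, buffer_bottle, casting_tray, stain_box from where it was at the start of the episode above 0.025 m).
It fails at once if a bystander is tipped (angle between any of timer, tube_rack, amber_bottle, tip_box, buffer_bottle, casting_tray, stain_box's own z axis and vertical above 0.3 rad).
It also fails if it takes over 54 s, if anything falls off the work surface, if the arm or the gripper's body presses on something with over 40 N, if the wrist force passes 120 N, or if a joint passes its speed limit or range.

### The arm

A 6-joint arm with a two-finger parallel gripper is mounted at the origin on the work surface. World frame = base frame: x ahead of the robot, y to its left, z up, the work surface at z = 0. Lengths are in m, angles in rad, forces in N, time in s.
With the tool pointing down it reaches from about 0.25 to 0.8 m from the base axis. Payload 3.9 kg.
Tool frame: the origin (TCP) lies midway between the tips of the shut fingers; the grasp point (between the pads) lies 19 mm behind it; z points along the fingers, y is the line along which they close (so a half turn about z gives the same grasp; the last joint's range is limited). The gripper opens to 85 mm and grips with 20 to 120 N. Pads are 22 mm wide; open, the fingers measure 114 mm over their backs; the gripper's body (76 mm by 85 mm) begins 54 mm behind the grasp point. The pads swing forward as they close: fully open they stand 13 mm farther back than shut.
Start: joints at [-1.246, 0.26, -0.138, 1.173, 0, 1.571], TCP at [0.168, -0.498, 0.231] pointing down, gripper open.
Joint ranges: [-2.78, 2.78], [-0.83, 1.72], [-1.28, 1.37], [-1.9, 2.12], [-1.57, 1.48], [-3.14, 3.14]. Speed limits (rad/s): [2.57, 2.57, 3.14, 3.14, 3.14, 3.14].

### API

Orientations are given as a rotation vector (axis times angle).
In Python, from station import * gives the robot as it stands. The module is installed in compiled form; this text tells all that it offers.
- The arm moves only by the tool move_arm, never from a script. Its argument "motion" is a list of rows, each a list of 3 entries, a list of its own where there are three numbers: the gripper's target within -1 to 1 (fully open at 1, half-way at 0, shut at -1), then the shift along the tool's x, y, z in mm, then the turn about the tool's z in rad. A call has 1 to 20 rows; each row shifts and turns the commanded pose from where the row before left it, along the tool's axes as they then stand; what a row does not reach is not made up. A row lasts 1/12 s, in which the tool goes at most 41.7 mm and 7.16 degrees, less where a joint would pass 70% of its speed; a pose out of reach is approached as far as the arm can. A call is refused whole if a number of a shift passes 41.7 or a number of a turn 0.125, either way. A call with a gripper value outside its range is refused whole. The fingers move at their own pace and stop on an object; "squeeze" is the grip in N (left out, the last holds). Time passes only in rows, so rows that do not move let the fingers close. It gives the time, the measured TCP pose, the force, the opening and the grip force at its end, in the units of the state.
- state(): the state, without advancing time (a new reading comes with each control period).
- grab_frame(name): name is "side" or "top" or "wrist"; returns the picture (400x640x3 uint8, red, green, blue); there is no depth.
- calibration(name): a dict with "intrinsics" (3x3 intrinsics, pixels), "k1" (the pictures are not rectified: a ray, as slopes to the right and down, at radius r is drawn at 1 + k1 r^2 times it, then the intrinsics apply), "rvec" (rotation vector, rad) and "tvec" (3), from world to camera coordinates, as OpenCV has them. Camera axes: x right, y down, z forward; pixel columns grow to the right and rows downward; lengths in m; the calibration is good to about 2 mm. A picture is of the moment at which its call begins: read the wrist's pose just before it. calibration takes no time and is no camera call; for the wrist camera it gives the pose at the moment of the call.
- sign_off(): hands the job in; it is judged then, once.
Trained networks look in the newest picture that a camera, given by its name, has taken for a name from the list of things; names that differ only in an ending like _2 or _b are one class to them, and where a whole thing is asked for, a point or a joint stands for the part that bears it (a point fixed in the world has none). Each returns a list of dicts, best first, with "score" (0 to 1); they miss things now and then, are a little off and sometimes report something else, mostly with a low value. They report only what shows in the picture. A call takes as long as a camera call.
- search_frame(name, camera): "rect" ([left, top, width, height] in pixels, round what is visible of it).
- cut_out(name, camera): "pixels" (400x640 bool, what is visible of it) and "rect" ([left, top, width, height] in pixels, round what is visible of it).
The state is a dict: "time": time; "joint_positions": joint angles; "joint_vel": joint speeds; "tau": joint torques, N m; "eef_pos": TCP position; "eef_rot": TCP orientation; "contact_force": force on the tool from outside, world axes, zero at the start; "ft_torque": the same for the moment, N m; "finger_gap": finger opening in m; "grip_force": force on a finger pad.
Only numpy, scipy, OpenCV 4.12 (cv2) and the standard library are available. Lean on these libraries where they do the work, as an engineer would, in place of code of your own. Each camera call takes 0.05 s, during which the arm holds its last target. There are 200 camera calls.

## Working session

There is one attempt and no reset: what is moved stays moved. The work goes in short steps, Python scripts to look and compute and a tool call to move; the robot and the scene stay as the last step left them, time stands still between calls to the robot, and variables do not carry over. Pictures are saved under pics/ and viewed, at most 10 in all, crops included, and the job is handed in when it is done.

Besides the shell and the picture viewer there is one more tool, called after ">>>" as name([rows], argument=value, ...), one row to a line, values as JSON. move_arm: Moves the arm, as the interface text tells. Its arguments: {"type":"object","properties":{"motion":{"type":"array","items":{"type":"array"}},"squeeze":{"type":"number"}},"required":["motion"]}

```bash
mkdir -p pics
python3 - <<'E'
from station import *
import cv2
for n in ("side","top"):
    f=grab_frame(n); cv2.imwrite(f"pics/{n}0.png",f[:,:,::-1])
    for t in ("viewer","drawer_lip","cover_handle","release_knob"):
        print(n,t,[(r["rect"],round(r["score"],2)) for r in search_frame(t,n)[:2]])
s=state();print(s["time"],s["eef_pos"],s["eef_rot"],s["contact_force"],s["finger_gap"])
E
```

```text
side viewer [([218.9, 128.1, 134.9, 123.0], 0.83)]
side drawer_lip [([282.7, 185.4, 73.4, 67.2], 0.87)]
side cover_handle [([225.5, 135.2, 94.6, 61.7], 0.55), ([403.1, 136.9, 46.3, 34.6], 0.41)]
side release_knob [([313.0, 141.3, 9.3, 9.2], 0.5)]
top viewer [([258.9, 111.9, 114.8, 112.6], 0.68)]
top drawer_lip [([264.7, 194.5, 79.1, 34.7], 0.98)]
top cover_handle [([266.8, 115.7, 77.6, 76.7], 0.73)]
top release_knob [([345.1, 173.9, 6.9, 3.7], 0.42)]
0.5 [ 0.16751431 -0.49751443  0.23126794] [-3.10018051e+00 -5.07891610e-01  2.59472172e-05] [-1.25415014  0.13185245 -0.61093653] 0.08529059788366687
```

Run:
```python
import cv2
a=cv2.imread("pics/top0.png")[90:250,220:420]; b=cv2.imread("pics/side0.png")[110:270,190:390]
cv2.imwrite("pics/a.png",cv2.resize(a,None,fx=4,fy=3.75*4/3.75)[:600]);
cv2.imwrite("pics/a.png",cv2.resize(a,(740,592),interpolation=cv2.INTER_CUBIC));cv2.imwrite("pics/b.png",cv2.resize(b,(740,592),interpolation=cv2.INTER_CUBIC))
```

```text
(no output)
```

View pics/a.png

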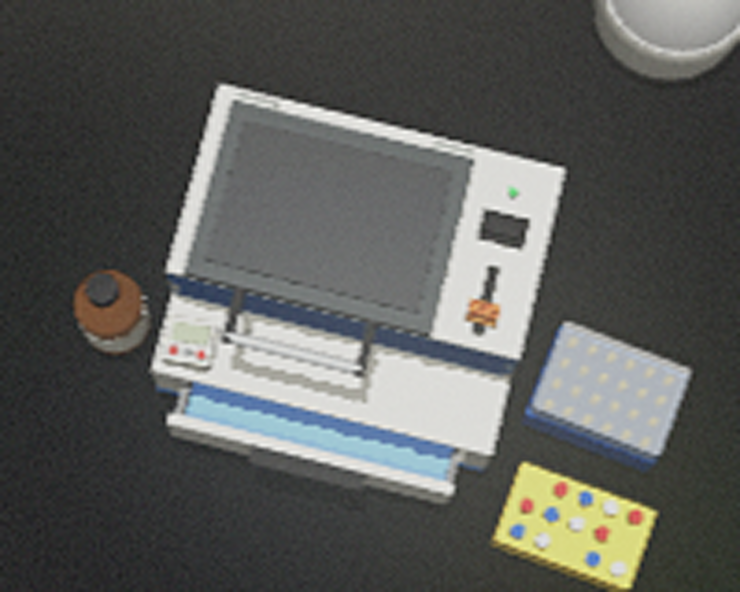

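View pics/b.png

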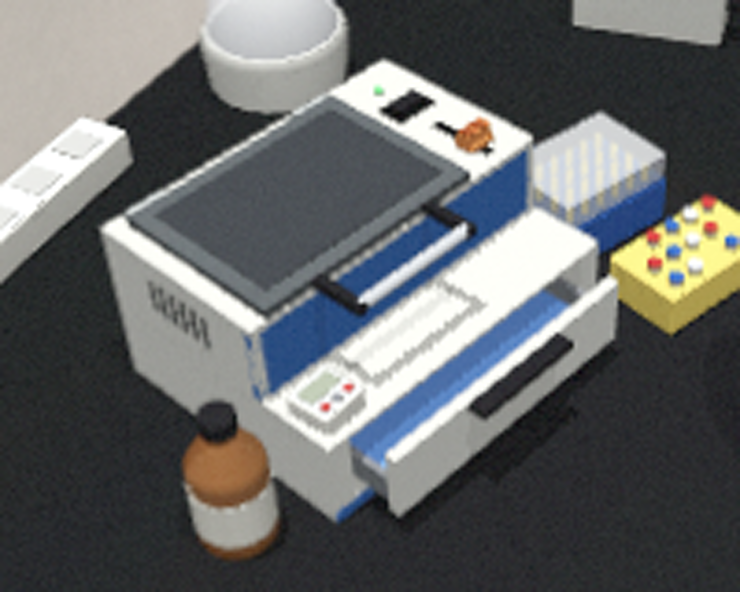

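View pics/top0.png

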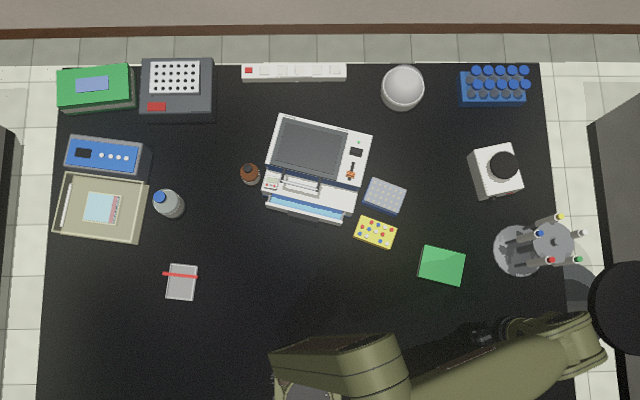

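The top crop shows the viewer turned clockwise, with the handle bar centred near (296,355) and the lip near (309,474). The side crop shows the same corners. I'll fit the pose from these.

```bash
cat > h.py <<'E'
from station import *
import numpy as np, cv2
from scipy.optimize import least_squares
def proj(n,P,c=None):
    c=c or calibration(n); K=np.array(c["intrinsics"],float)
    return cv2.projectPoints(np.array(P,float).reshape(-1,1,3),np.array(c["rvec"],float),np.array(c["tvec"],float),K,np.array([c["k1"],0,0,0,0],float))[0].reshape(-1,2)
def v2w(p,P):
    x,y,a=p[:3];P=np.array(P,float)/1000
    return np.c_[x+P[:,0]*np.cos(a)-P[:,1]*np.sin(a),y+P[:,0]*np.sin(a)+P[:,1]*np.cos(a),P[:,2]]
E
python3 - <<'E'
from h import *
T={(120,150,150):(218,86),(120,-150,150):(564,169),(-50,-150,150):(520,357),(-50,150,150):(168,275),(-120,150,80):(153,373),(-120,-150,80):(492,463),(-20,-112,167):(483,305),(-92,30,155):(296,355)}
S={(120,-150,150):(384,60),(-50,-150,150):(533,137),(120,150,150):(103,228),(-50,150,150):(258,332),(-120,-150,80):(597,240),(-120,150,80):(328,448),(-92,30,155):(415,268),(-20,-112,167):(480,122)}
cv=lambda D,o:(np.array(list(D.values()))+.5)/3.7-.5+o
tp,sp=cv(T,[220,90]),cv(S,[190,110])
ct,cs=calibration("top"),calibration("side")
lt,ls=cv({0:(309,474)},[220,90]),cv({0:(524,382)},[190,110])
def res(p,full=False):
    L=[(-146-p[3]*1000,0,74)]
    r=np.r_[proj("top",v2w(p,list(T)),ct)-tp,proj("side",v2w(p,list(S)),cs)-sp,proj("top",v2w(p,L),ct)-lt]
    return r if full else r.ravel()
r=least_squares(res,[.6,0,-.2,.05],loss="soft_l1")
print(r.x);print(np.round(res(r.x,True),1))
p=r.x;np.save("p.npy",p)
for q in [(-146-p[3]*1000,0,74),(-146,0,74),(-92,30,155),(105,30,150),(-20,-112,167)]: print(q,v2w(p,[q])[0].round(4))
for n in("timer","tube_rack","amber_bottle","tip_box","casting_tray","stain_box"): pass
E
```

```text
[ 0.67526391 -0.03795648 -0.25918137  0.02634963]
[[ 0.3 -0.1]
 [ 0.3 -0.3]
 [ 0.2  0.6]
 [-0.2 -0.3]
 [ 0.  -0.1]
 [ 0.5 -2. ]
 [ 0.7  1.1]
 [-0.1 -0.1]
 [-0.2 -0.1]
 [ 0.4  0. ]
 [-0.3  0.3]
 [-1.4  0.2]
 [ 0.6  0.3]
 [ 1.   0.7]
 [ 0.5 -0.3]
 [-1.5  1.1]
 [-0.3 -0.1]]
(np.float64(-172.3496312634428), 0, 74) [0.5087 0.0062 0.074 ]
(-146, 0, 74) [ 5.341e-01 -5.000e-04  7.400e-02]
(-92, 30, 155) [0.594  0.0146 0.155 ]
(105, 30, 150) [ 0.7844 -0.0359  0.15  ]
(-20, -112, 167) [ 0.6272 -0.1411  0.167 ]
```

```bash
cat >> h.py <<'E'
from scipy.spatial.transform import Rotation as R
def rep(*targets):
    """viewer-frame TCP now; tool-axis shift (mm) to each viewer target in turn, after yaw alignment value printed"""
    p=np.load("p.npy");s=state();M=R.from_rotvec(s["eef_rot"]).as_matrix()
    V=R.from_euler("z",p[2]).as_matrix()
    o=V.T@(np.array(s["eef_pos"])-[p[0],p[1],0])*1000
    print("t",round(s["time"],2),"viewer",o.round(1),"F",(V.T@s["contact_force"]).round(1),"gap",round(s["finger_gap"],4),"grip",round(s["grip_force"],1))
    print("tool axes in viewer (cols)\n",(V.T@M).round(3),"q6",round(s["joint_positions"][5],3))
    for t in targets:
        print(t,"shift",(M.T@V@(np.array(t)-o)).round(1)); o=np.array(t,float)
E
python3 -c "
from h import *
rep((-230,0,231),(-230,0,62))"
```

```text
t 0.5 viewer [-373.  -574.3  231.3] F [-1.2 -0.2 -0.6] gap 0.0853 grip 0.0
tool axes in viewer (cols)
 [[ 0.834  0.551 -0.   ]
 [ 0.551 -0.834  0.   ]
 [-0.    -0.    -1.   ]] q6 1.571
(-230, 0, 231) shift [ 4.360e+02 -4.003e+02  3.000e-01]
(-230, 0, 62) shift [  0.   0. 169.]
```

>>> move_arm([
  [-1, [21.8, -20, 0], 0],
  [-1, [21.8, -20, 0], 0],
  [-1, [21.8, -20, 0], 0],
  [-1, [21.8, -20, 0], 0],
  [-1, [21.8, -20, 0], 0],
  [-1, [21.8, -20, 0], 0],
  [-1, [21.8, -20, 0], 0],
  [-1, [21.8, -20, 0], 0],
  [-1, [21.8, -20, 0], 0],
  [-1, [21.8, -20, 0], 0],
  [-1, [21.8, -20, 0], 0],
  [-1, [21.8, -20, 0], 0],
  [-1, [21.8, -20, 0], 0],
  [-1, [21.8, -20, 0], 0],
  [-1, [21.8, -20, 0], 0],
  [-1, [21.8, -20, 0], 0],
  [-1, [21.8, -20, 0], 0],
  [-1, [21.8, -20, 0], 0],
  [-1, [21.8, -20, 0], 0],
  [-1, [21.8, -20, 0], 0],
])

```text
time: 2.17
eef_pos: [0.4536, 0.0222, 0.2315]
eef_rot: [3.1, 0.508, 0.001]
contact_force: [-0.1, -0.1, 0.6]
finger_gap: -0.0
grip_force: 0.0
```

>>> move_arm([
  [-1, [0, 0, 0], -0.1234],
  [-1, [0, 0, 0], -0.1234],
  [-1, [0, 0, 0], -0.1234],
  [-1, [0, 0, 0], -0.1234],
  [-1, [0, 0, 0], -0.1234],
  [-1, [0, 0, 0], -0.1234],
  [-1, [0, 0, 0], -0.1234],
  [-1, [0, 0, 0], -0.1234],
  [-1, [0, 0, 0], 0],
])

```text
time: 2.92
eef_pos: [0.4531, 0.0207, 0.2314]
eef_rot: [2.488, 1.919, 0.0]
contact_force: [0.1, -0.4, -0.3]
finger_gap: 0.0003
grip_force: 0.0
```

```bash
python3 -c "
from h import *
f=grab_frame('wrist');cv2.imwrite('pics/w1.png',f[:,:,::-1])
rep((-230,0,231),(-230,0,62),(-165,0,62))
p=np.load('p.npy');print(proj('wrist',v2w(p,[(-172,0,74),(-92,30,155),(-92,82,155),(-92,-22,155),(-120,-150,80),(-120,150,80),(-20,-112,167)])).round(0))"
```

```text
t 2.97 viewer [-229.7   -0.3  231.4] F [-0.1 -0.2 -0.6] gap -0.0 grip 0.0
tool axes in viewer (cols)
 [[ 0.002  1.     0.   ]
 [ 1.    -0.002  0.   ]
 [ 0.     0.    -1.   ]] q6 1.878
(-230, 0, 231) shift [ 0.3 -0.3  0.4]
(-230, 0, 62) shift [ -0.  -0. 169.]
(-165, 0, 62) shift [ 0.1 65.   0. ]
[[380. 178.]
 [519. 164.]
 [532.  84.]
 [507. 234.]
 [423. 316.]
 [454.  -1.]
 [583. 343.]]
```

View pics/w1.png

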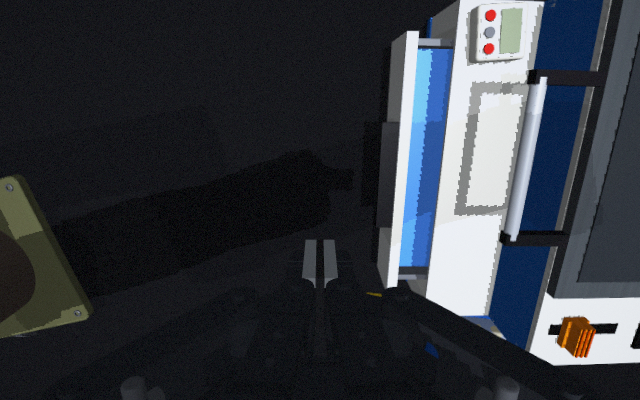

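The wrist view shows the open drawer with its lip at about (380,165), the bar from (542,78) to (513,238) and the orange grip at about (580,340). This agrees with the fit to within a few mm. Next I'll descend and push the drawer.

>>> move_arm([
  [-1, [0, 0, 34], 0],
  [-1, [0, 0, 34], 0],
  [-1, [0, 0, 34], 0],
  [-1, [0, 0, 34], 0],
  [-1, [0, 0, 33], 0],
  [-1, [0, 0, 0], 0],
  [-1, [0, 8, 0], 0],
  [-1, [0, 8, 0], 0],
  [-1, [0, 8, 0], 0],
  [-1, [0, 8, 0], 0],
  [-1, [0, 8, 0], 0],
  [-1, [0, 8, 0], 0],
  [-1, [0, 6, 0], 0],
  [-1, [0, 6, 0], 0],
  [-1, [0, 4, 0], 0],
  [-1, [0, 2, 0], 0],
  [-1, [0, 0, 0], 0],
])

```text
time: 4.38
eef_pos: [0.5176, 0.0035, 0.0622]
eef_rot: [2.489, 1.916, 0.0]
contact_force: [-0.5, -0.3, 0.2]
finger_gap: 0.0002
grip_force: 0.0
```

```bash
python3 -c "
from h import *
rep((-160,0,62))"
```

```text
t 4.38 viewer [-163.1   -0.3   62.2] F [-0.4 -0.5  0.2] gap 0.0002 grip 0.0
tool axes in viewer (cols)
 [[-0.     1.     0.001]
 [ 1.     0.    -0.   ]
 [-0.     0.001 -1.   ]] q6 1.837
(-160, 0, 62) shift [0.3 3.1 0.2]
```

Keep pushing in small increments until it stops.

>>> move_arm([
  [-1, [0, 1, 0], 0],
  [-1, [0, 1, 0], 0],
  [-1, [0, 1, 0], 0],
  [-1, [0, 1, 0], 0],
  [-1, [0, 1, 0], 0],
  [-1, [0, 1, 0], 0],
  [-1, [0, 0, 0], 0],
])

```text
time: 4.97
eef_pos: [0.5228, 0.0022, 0.0622]
eef_rot: [2.49, 1.916, -0.0]
contact_force: [-1.7, 0.1, 1.0]
finger_gap: -0.0002
grip_force: 0.7
```

```bash
python3 -c "
from h import *
rep((-160,0,62))
f=grab_frame('top');cv2.imwrite('pics/t2.png',cv2.resize(f[90:250,220:420,::-1],(740,592),interpolation=cv2.INTER_CUBIC))
f=grab_frame('side');cv2.imwrite('pics/s2.png',cv2.resize(f[110:270,190:390,::-1],(740,592),interpolation=cv2.INTER_CUBIC))"
```

```text
t 4.97 viewer [-157.7   -0.3   62.2] F [-1.7 -0.3  1. ] gap -0.0002 grip 0.7
tool axes in viewer (cols)
 [[-0.  1. -0.]
 [ 1.  0. -0.]
 [-0. -0. -1.]] q6 1.834
(-160, 0, 62) shift [ 0.3 -2.3  0.2]
```

View pics/s2.png

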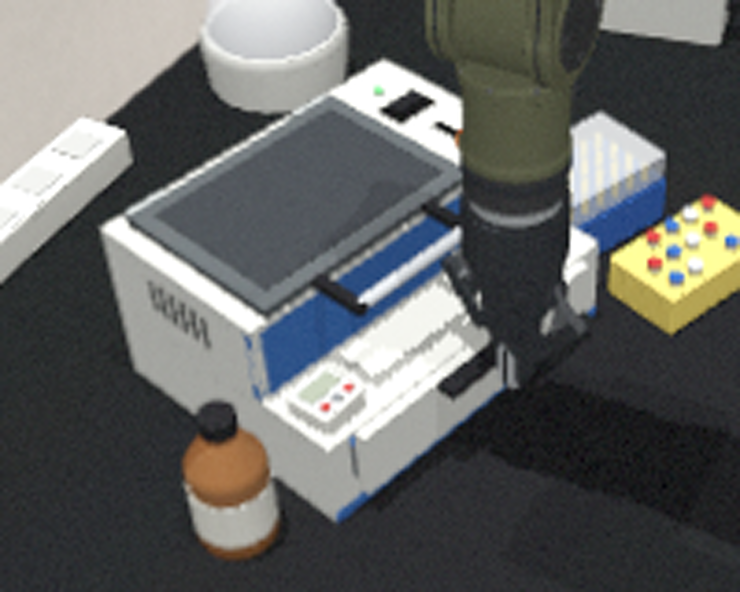

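The side view shows the drawer almost flush. There is no hard stop in the force reading yet, so I'll keep pushing.

>>> move_arm([
  [-1, [0, 1, 0], 0],
  [-1, [0, 1, 0], 0],
  [-1, [0, 1, 0], 0],
  [-1, [0, 1, 0], 0],
  [-1, [0, 0, 0], 0],
])

```text
time: 5.48
eef_pos: [0.5229, 0.0021, 0.062]
eef_rot: [-2.485, -1.913, 0.006]
contact_force: [-9.3, 3.5, 6.9]
finger_gap: -0.0002
grip_force: 4.9
```

The drawer has stopped hard, at about 10 N. Back off, rise, and move over the handle with the gripper partly open.

>>> move_arm([
  [-1, [0, 0, 0], 0],
  [-1, [0, -10, 0], 0],
  [-1, [0, -10, 0], 0],
  [-1, [0, 0, -35], 0],
  [-1, [0, 0, -35], 0],
  [-1, [0, 0, -35], 0],
  [-1, [0, 0, -35], 0],
  [-0.18, [0, 0, -33], 0],
  [-0.18, [6, 17, 0], 0],
  [-0.18, [6, 17, 0], 0],
  [-0.18, [6, 17, 0], 0],
  [-0.18, [6, 17, 0], 0],
  [-0.18, [6, 17, 0], 0],
  [-0.18, [0, 0, 0], 0],
])

```text
time: 6.65
eef_pos: [0.6007, 0.0139, 0.235]
eef_rot: [2.487, 1.915, 0.005]
contact_force: [1.1, -0.2, 0.6]
finger_gap: 0.0349
grip_force: 0.0
```

```bash
python3 -c "
from h import *
f=grab_frame('wrist');cv2.imwrite('pics/w3.png',f[:,:,::-1])
print([(r['rect'],r['score']) for r in search_frame('cover_handle','wrist')])
rep((-92,30,231),(-92,30,136))
p=np.load('p.npy');print(proj('wrist',v2w(p,[(-92,30,155),(-92,81.5,155),(-92,-21.5,155),(-50,135,150),(-50,-75,150),(-20,-112,167),(-146,0,78)])).round(0))"
```

```text
[([302.9, 42.8, 318.3, 289.2], 0.67)]
t 6.75 viewer [-88.7  29.8 235. ] F [-0.8  0.2  0.3] gap 0.0351 grip 0.0
tool axes in viewer (cols)
 [[-0.  1.  0.]
 [ 1.  0. -0.]
 [-0.  0. -1.]] q6 1.852
(-92, 30, 231) shift [ 0.2 -3.3  4. ]
(-92, 30, 136) shift [ 0. -0. 95.]
[[314. 204.]
 [314. 131.]
 [315. 269.]
 [379.  47.]
 [366. 323.]
 [403. 374.]
 [260. 209.]]
```

View pics/w3.png

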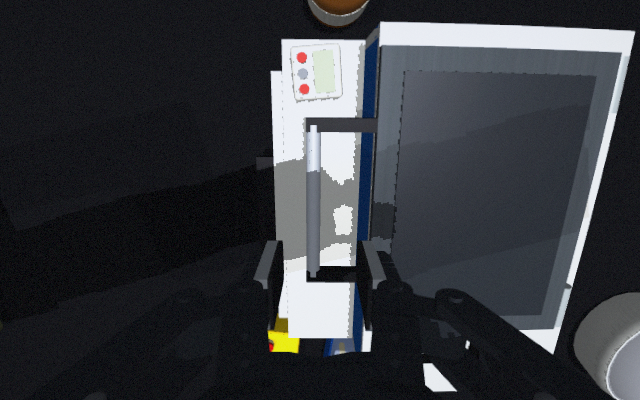

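The bar sits at column 314, as predicted, and the view is square to the tool. Descend and grip.

>>> move_arm([
  [-0.18, [0, -3.3, 20], 0],
  [-0.18, [0, 0, 20], 0],
  [-0.18, [0, 0, 20], 0],
  [-0.18, [0, 0, 20], 0],
  [-0.18, [0, 0, 20], 0],
  [-0.18, [0, 0, 0], 0],
  [-1, [0, 0, 0], 0],
  [-1, [0, 0, 0], 0],
  [-1, [0, 0, 0], 0],
  [-1, [0, 0, 0], 0],
  [-1, [0, 0, 0], 0],
], squeeze=30)

```text
time: 7.67
eef_pos: [0.5961, 0.0138, 0.1369]
eef_rot: [2.487, 1.913, 0.005]
contact_force: [5.1, -2.3, -2.5]
finger_gap: 0.0091
grip_force: 29.2
```

```bash
python3 -c "
from h import *
rep((-92,30,135))"
```

```text
t 7.67 viewer [-89.8  29.7 136.9] F [ 5.5 -0.9 -2.5] gap 0.0091 grip 29.2
tool axes in viewer (cols)
 [[ 0.     1.     0.005]
 [ 1.    -0.     0.   ]
 [ 0.     0.005 -1.   ]] q6 1.854
(-92, 30, 135) shift [ 0.3 -2.2  1.9]
```

>>> move_arm([
  [-1, [0, 0, -1.2], 0],
  [-1, [0, 0, -1.2], 0],
  [-1, [0, 0, -1.2], 0],
  [-1, [0, 0, -1], 0],
  [-1, [0, 0, 0], 0],
])

```text
time: 8.08
eef_pos: [0.5962, 0.0137, 0.1413]
eef_rot: [2.487, 1.913, 0.005]
contact_force: [4.9, -3.9, -1.6]
finger_gap: 0.0087
grip_force: 29.2
```

>>> move_arm([
  [-1, [0, 0, -1], 0],
  [-1, [0, 0, -1], 0],
  [-1, [0, 0, -1], 0],
  [-1, [0, 0, 0], 0],
])

```text
time: 8.42
eef_pos: [0.5962, 0.0137, 0.1426]
eef_rot: [2.488, 1.913, 0.003]
contact_force: [8.3, -2.8, -11.0]
finger_gap: 0.0085
grip_force: 29.3
```

The upward force jumped to 11 N at about 5.7 mm, so the cover is caught. I'll let it down, release it, and go to the front of the slide.

>>> move_arm([
  [-1, [0, 0, 2], 0],
  [-1, [0, 0, 2], 0],
  [-1, [0, 0, 2], 0],
  [-1, [0, 0, 1.4], 0],
  [-1, [0, 0, 0], 0],
  [-0.18, [0, 0, 0], 0],
  [-0.18, [0, 0, 0], 0],
  [-0.18, [0, 0, 0], 0],
  [-0.18, [0, 0, 0], 0],
])

```text
time: 9.17
eef_pos: [0.5933, 0.0147, 0.1357]
eef_rot: [-2.489, -1.916, 0.0]
contact_force: [0.1, 0.1, -0.7]
finger_gap: 0.0349
grip_force: 0.0
```

```bash
python3 -c "
from h import *
rep((-92,30,250),(-75,-112,250),(-75,-112,158))"
```

```text
t 9.17 viewer [-92.7  29.9 135.7] F [ 0.1  0.1 -0.7] gap 0.0349 grip 0.0
tool axes in viewer (cols)
 [[-0.001  1.    -0.001]
 [ 1.     0.001  0.   ]
 [ 0.    -0.001 -1.   ]] q6 1.854
(-92, 30, 250) shift [ 1.000e-01  6.000e-01 -1.143e+02]
(-75, -112, 250) shift [-1.42e+02  1.69e+01 -1.00e-01]
(-75, -112, 158) shift [-0.   0.1 92. ]
```

>>> move_arm([
  [-0.18, [0, 0, -29], 0],
  [-0.18, [0, 0, -29], 0],
  [-0.18, [0, 0, -29], 0],
  [-0.18, [0, 0, -28], 0],
  [-1, [-28.4, 3.4, 0], 0],
  [-1, [-28.4, 3.4, 0], 0],
  [-1, [-28.4, 3.4, 0], 0],
  [-1, [-28.4, 3.4, 0], 0],
  [-1, [-28.4, 3.4, 0], 0],
  [-1, [0, 0, 31], 0],
  [-1, [0, 0, 20], 0],
  [-1, [0, 0, 0], 0],
])

```text
time: 10.17
eef_pos: [0.5706, -0.127, 0.1953]
eef_rot: [-2.485, -1.911, 0.008]
contact_force: [-0.5, 0.1, -0.3]
finger_gap: -0.0001
grip_force: 0.0
```

```bash
python3 -c "
from h import *
f=grab_frame('wrist');cv2.imwrite('pics/w4.png',f[:,:,::-1])
print([(r['rect'],r['score']) for r in search_frame('release_knob','wrist')])
rep((-75,-112,158))
p=np.load('p.npy');print(proj('wrist',v2w(p,[(-18,-112,167),(-18,-99,167),(-18,-125,167),(-27,-112,150)])).round(0))"
```

```text
[([400.7, 200.6, 36.2, 53.1], 0.87)]
t 10.27 viewer [ -76.  -112.1  199.2] F [ 0.2 -0.5 -0.2] gap -0.0001 grip 0.0
tool axes in viewer (cols)
 [[-0.     1.    -0.002]
 [ 1.     0.     0.   ]
 [ 0.    -0.002 -1.   ]] q6 1.612
(-75, -112, 158) shift [ 0.1  1.1 41.2]
[[419. 231.]
 [421. 209.]
 [417. 251.]
 [397. 220.]]
```

View pics/w4.png

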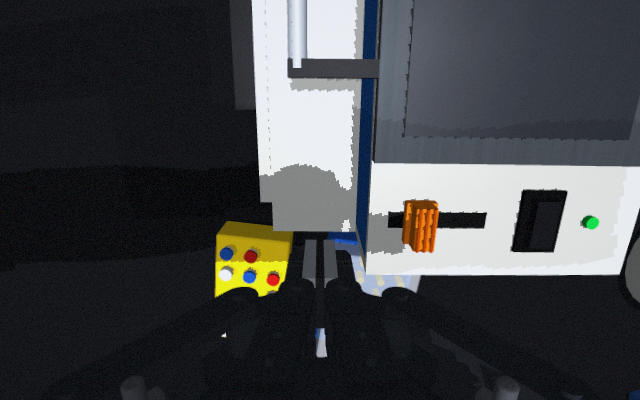

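The slide grip lies at (405–437, 202–252), as predicted, and the fingers are lined up in front of it. Descend and push.

>>> move_arm([
  [-1, [0, 0, 20], 0],
  [-1, [0, 0, 21], 0],
  [-1, [0, 0, 0], 0],
  [-1, [0, 10, 0], 0],
  [-1, [0, 10, 0], 0],
  [-1, [0, 8, 0], 0],
  [-1, [0, 4, 0], 0],
  [-1, [0, 4, 0], 0],
  [-1, [0, 4, 0], 0],
  [-1, [0, 4, 0], 0],
  [-1, [0, 3, 0], 0],
  [-1, [0, 2, 0], 0],
  [-1, [0, 0, 0], 0],
])

```text
time: 11.35
eef_pos: [0.6215, -0.1397, 0.159]
eef_rot: [-2.489, -1.916, -0.0]
contact_force: [-2.4, 0.2, 4.3]
finger_gap: 0.0001
grip_force: 1.6
```

>>> move_arm([
  [-1, [0, 1.5, 0], 0],
  [-1, [0, 1.5, 0], 0],
  [-1, [0, 1, 0], 0],
  [-1, [0, 1, 0], 0],
  [-1, [0, 0, 0], 0],
])

```text
time: 11.77
eef_pos: [0.6261, -0.1409, 0.1589]
eef_rot: [-2.489, -1.916, -0.0]
contact_force: [-2.4, 1.3, 4.8]
finger_gap: -0.0002
grip_force: 2.3
```

```bash
python3 -c "
from h import *
rep((-20,-112,158))"
```

```text
t 11.77 viewer [ -21.1 -112.1  158.9] F [-2.6  0.6  4.8] gap -0.0002 grip 2.3
tool axes in viewer (cols)
 [[-0.  1. -0.]
 [ 1.  0.  0.]
 [ 0. -0. -1.]] q6 1.608
(-20, -112, 158) shift [0.1 1.1 0.9]
```

>>> move_arm([
  [-1, [0, 1, 0], 0],
  [-1, [0, 1, 0], 0],
  [-1, [0, 1, 0], 0],
  [-1, [0, 1, 0], 0],
  [-1, [0, 1, 0], 0],
  [-1, [0, 0, 0], 0],
])

```text
time: 12.27
eef_pos: [0.6269, -0.1412, 0.1588]
eef_rot: [-2.484, -1.913, 0.007]
contact_force: [-11.6, 3.1, 11.9]
finger_gap: -0.0001
grip_force: 7.8
```

```bash
python3 -c "
from h import *
f=grab_frame('wrist');cv2.imwrite('pics/w5.png',f[:,:,::-1])
rep((-20,-112,158))"
```

```text
t 12.32 viewer [ -20.3 -112.1  158.8] F [-13.2   0.1  11.4] gap 0.0001 grip 7.7
tool axes in viewer (cols)
 [[-0.001  1.    -0.008]
 [ 1.     0.001  0.   ]
 [ 0.    -0.008 -1.   ]] q6 1.608
(-20, -112, 158) shift [0.1 0.3 0.8]
```

View pics/w5.png

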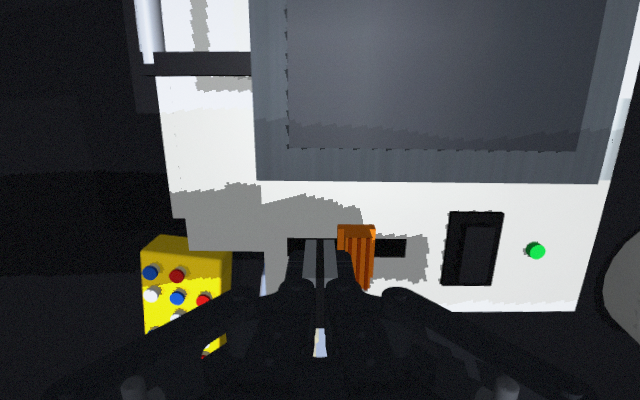

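The slide has moved back along its slot against a hard stop at 13 N, so it is released. Return to the handle.

>>> move_arm([
  [-1, [0, -8, 0], 0],
  [-1, [0, -8, 0], 0],
  [-1, [0, 0, -30], 0],
  [-1, [0, 0, -30], 0],
  [-1, [0, 0, -30], 0],
  [-0.18, [28, -11, 0], 0],
  [-0.18, [28, -11, 0], 0],
  [-0.18, [28, -11, 0], 0],
  [-0.18, [29, -11, 0], 0],
  [-0.18, [29, -11, 0], 0],
  [-0.18, [0, 0, 0], 0],
  [-0.18, [0, 0, 0], 0],
])

```text
time: 13.32
eef_pos: [0.5988, 0.0145, 0.2482]
eef_rot: [2.486, 1.919, 0.0]
contact_force: [0.0, -0.6, -0.0]
finger_gap: 0.0347
grip_force: 0.0
```

```bash
python3 -c "
from h import *
rep((-90.5,30,250),(-90.5,30,135))"
```

```text
t 13.32 viewer [-87.4  31.1 248.2] F [ 0.2 -0.6 -0. ] gap 0.0347 grip 0.0
tool axes in viewer (cols)
 [[-0.003  1.     0.001]
 [ 1.     0.003 -0.   ]
 [-0.     0.001 -1.   ]] q6 1.851
(-90.5, 30, 250) shift [-1.1 -3.1 -1.8]
(-90.5, 30, 135) shift [ 0.00e+00 -1.00e-01  1.15e+02]
```

>>> move_arm([
  [-0.18, [-1, -3, 20], 0],
  [-0.18, [0, 0, 31], 0],
  [-0.18, [0, 0, 31], 0],
  [-0.18, [0, 0, 31], 0],
  [-0.18, [0, 0, 0], 0],
  [-1, [0, 0, 0], 0],
  [-1, [0, 0, 0], 0],
  [-1, [0, 0, 0], 0],
  [-1, [0, 0, 0], 0],
  [-1, [0, 0, 0], 0],
  [-1, [0, 0, -1.5], 0],
  [-1, [0, 0, -2.5], 0],
  [-1, [0, 0, -3], 0],
  [-1, [0, 0, -3], 0],
  [-1, [0, 0, -3], 0],
  [-1, [0, 0, -3], 0],
  [-1, [0, 0, 0], 0],
], squeeze=35)

```text
time: 14.73
eef_pos: [0.5966, 0.0122, 0.1525]
eef_rot: [2.488, 1.914, 0.001]
contact_force: [0.4, -5.0, -3.6]
finger_gap: 0.0086
grip_force: 34.1
```

```bash
python3 -c "
from h import *
rep((-90.5,30,135))
import numpy as np
# arc about hinge from bar at theta, mm (x back, z up) steps
L=np.hypot(197,5);a0=np.arctan2(5,197);t0=.08
for t in np.arange(.08,.93,.04): print(round(t,2),(L*np.array([np.cos(a0+t0)-np.cos(a0+t),np.sin(a0+t)-np.sin(a0+t0)])).round(1))"
```

```text
t 14.73 viewer [-88.9  28.3 152.5] F [ 1.7 -4.7 -3.6] gap 0.0086 grip 34.1
tool axes in viewer (cols)
 [[ 0.     1.     0.003]
 [ 1.    -0.    -0.001]
 [-0.001  0.003 -1.   ]] q6 1.851
(-90.5, 30, 135) shift [ 1.7 -1.7 17.4]
0.08 [0. 0.]
0.12 [1.  7.8]
0.16 [ 2.3 15.6]
0.2 [ 3.9 23.3]
0.24 [ 5.8 31. ]
0.28 [ 8.  38.5]
0.32 [10.5 46. ]
0.36 [13.4 53.4]
0.4 [16.5 60.6]
0.44 [19.9 67.7]
0.48 [23.5 74.7]
0.52 [27.5 81.5]
0.56 [31.7 88.2]
0.6 [36.2 94.6]
0.64 [ 40.9 100.9]
0.68 [ 45.9 107. ]
0.72 [ 51.2 112.9]
0.76 [ 56.6 118.6]
0.8 [ 62.3 124.1]
0.84 [ 68.2 129.3]
0.88 [ 74.3 134.3]
0.92 [ 80.6 139. ]
```

The cover is free, having risen 16 mm with only about 3.6 N. Follow the hinge arc.

>>> move_arm([
  [-1, [0, 1, -7.8], 0],
  [-1, [0, 1.3, -7.8], 0],
  [-1, [0, 1.6, -7.7], 0],
  [-1, [0, 1.9, -7.7], 0],
  [-1, [0, 2.2, -7.5], 0],
  [-1, [0, 2.5, -7.5], 0],
  [-1, [0, 2.9, -7.4], 0],
  [-1, [0, 3.1, -7.2], 0],
  [-1, [0, 3.4, -7.1], 0],
  [-1, [0, 3.6, -7], 0],
  [-1, [0, 0, 0], 0],
])

```text
time: 15.65
eef_pos: [0.6187, 0.0062, 0.2277]
eef_rot: [2.489, 1.915, -0.0]
contact_force: [-1.8, -5.5, -2.8]
finger_gap: 0.0087
grip_force: 34.2
```

>>> move_arm([
  [-1, [0, 4, -6.8], 0],
  [-1, [0, 4.2, -6.7], 0],
  [-1, [0, 4.5, -6.4], 0],
  [-1, [0, 4.7, -6.3], 0],
  [-1, [0, 5, -6.1], 0],
  [-1, [0, 5.3, -5.9], 0],
  [-1, [0, 5.4, -5.7], 0],
  [-1, [0, 5.7, -5.5], 0],
  [-1, [0, 5.9, -5.2], 0],
  [-1, [0, 6.1, -5], 0],
  [-1, [0, 0, 0], 0],
  [-1, [0, 0, 0], 0],
  [-1, [0, 0, 0], 0],
  [-1, [0, 0, 0], 0],
])

```text
time: 16.82
eef_pos: [0.6658, -0.0066, 0.2877]
eef_rot: [-2.49, -1.915, 0.002]
contact_force: [-7.0, -4.2, 4.8]
finger_gap: 0.0085
grip_force: 35.0
```

```bash
python3 -c "
from h import *
rep((-90.5,30,135))
f=grab_frame('side');cv2.imwrite('pics/s6.png',cv2.resize(f[70:270,190:440,::-1],(740,592),interpolation=cv2.INTER_CUBIC))"
```

```text
t 16.82 viewer [-17.2  27.9 287.7] F [-5.7 -5.9  4.8] gap 0.0085 grip 35.0
tool axes in viewer (cols)
 [[ 0.     1.    -0.001]
 [ 1.    -0.    -0.001]
 [-0.001 -0.001 -1.   ]] q6 1.821
(-90.5, 30, 135) shift [  2.2 -73.2 152.7]
```

View pics/s6.png

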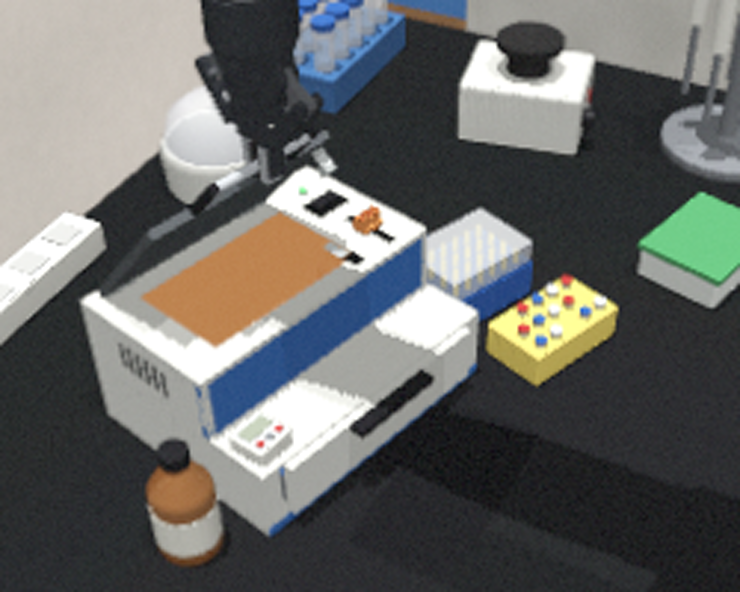

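The side view shows the cover held up at about 0.88 rad by the gripper, the drawer shut and the bystanders in place.

```bash
python3 -c "
from station import *
print(sign_off())"
```

```text
the job is handed in; nothing more can be done
None
```

I pushed the drawer shut and tugged the cover, which was caught, then let it down and pushed the release slide to its back stop; the job is handed in (result not reported) with the gripper holding the cover still at about 0.88 rad (50 degrees), the drawer still shut and the bystanders in view undisturbed.

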